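Clear the jammed roller feeder and bring the lead roller up to the stop

ROBOT

A 6-joint arm with a two-finger parallel gripper is mounted at the origin on the work surface. World frame = base frame: x ahead of the robot, y to its left, z up, the work surface at z = 0. Lengths are in m, angles in rad, forces in N, time in s.
With the tool pointing down it reaches from about 0.4 to 0.825 m from the base axis. Payload 7 kg.
Tool frame: the origin (TCP) lies at the very end of the fingers, on their centre line; the grasp point (between the pads) lies 19 mm behind it; z points along the fingers, y is the line along which they close (so a half turn about z gives the same grasp; the last joint's range is limited). The gripper opens to 85 mm and grips with 20 to 120 N. Pads are 22 mm wide; open, the fingers measure 114 mm over their backs; the gripper's body (76 mm by 85 mm) begins 54 mm behind the grasp point. The pads swing forward as they close: fully open they stand 13 mm farther back than shut.
Start: joints at [-0.872, 0.359, 0.012, 0, -1.224, -0.288], TCP at [0.27, -0.619, 0.231] pointing down, gripper open.
Joint ranges: [-3.07, 3.07], [-1.43, 2.12], [-1.02, 1.25], [-3.03, 1.67], [-3.05, -0], [-3.03, 3.03]. Speed limits (rad/s): [2.39, 2.39, 3.01, 3.14, 3.14, 3.14].

INTERFACE

Orientations are given as a unit quaternion [x, y, z, w].
In Python, from cell import bot gives the robot as it stands.
- The arm moves only by the tool jog_arm, never from a script. Its argument "targets" is a list of rows, each a list of 7 numbers: the turn, a rotation vector about the tool's x, y, z in a scale on which 1.0 is 90 degrees, then the shift along the tool's x, y, z in shares of 0.5 m (1.0 is 0.5 m), then the finger opening in m, from 0 to 0.0854. In form: [[wx, wy, wz, x, y, z, fingers], ...]. A call has exactly 8 rows; each row is the pose to reach, as a shift and turn from the pose commanded when the call began, along the tool's axes at that moment; what a row does not reach only later rows make up. A row lasts 1/12 s, in which the tool goes at most 41.7 mm and 7.16 degrees, less where a joint would pass 70% of its speed; a pose out of reach is approached as far as the arm can. A shift or turn number past 1, either way, is cut back to 1. A call with a gripper value outside its range is refused whole. The fingers move at their own pace and stop on an object; "grip_force" is the grip in N (left out, the last holds). Time passes only in rows, so rows that repeat a pose let the fingers close, or fill a call up. It gives the time, the measured TCP pose, the force, the opening and the grip force at its end, in the units of the state.
- bot.get_obs(): the state, without advancing time (a new reading comes with each control period).
- bot.grab_frame(name): name is "side" or "top"; returns the picture (420x560x3 uint8, red, green, blue); there is no depth.
- bot.calibration(name): a dict with "fovy" (degrees; the focal length in pixels is half the picture's height over the tangent of half this angle, whatever the lens; pixels are square), "cx", "cy" (the principal point, pixels), "origin" and "orientation" of the camera in the world. Camera axes: x right, y up, looking along -z (the intrinsics and any distortion apply to the point x, -y, -z); pixel columns grow to the right and rows downward; lengths in m; the calibration is good to about 2 mm. A picture is of the moment at which its call begins. calibration takes no time and is no camera call.
- bot.close_job(): hands the job in; it is judged then, once.
The state is a dict: "time_s": time; "qpos": joint angles; "qd": joint speeds; "effort": joint torques, N m; "ee_pos": TCP position; "ee_rot": TCP orientation; "contact_force": force on the tool from outside, world axes, zero at the start; "torque": the same for the moment, N m; "grip_width": finger opening in m; "finger_force": force on a finger pad.
Only numpy, scipy, OpenCV 4.12 (cv2) and the standard library are available. Lean on these libraries where they do the work, as an engineer would, in place of code of your own. Each camera call takes 0.05 s, during which the arm holds its last target. There are 200 camera calls.

TASK

Two wooden rollers have jammed side by side at the throat of the spring-fed feeder. Gently nudge the blocking roller (the one beside the lane, held against the square shoulder) back against its spring until the lead roller slips past it into the lane, and let the blocker come forward again to its shoulder; then slide the lead roller along the lane until it presses lightly on the rubber buffer of the stop, and let go. Lift or tip neither roller, never push hard on anything, and leave the things lying around alone.

Things in the scene. Friction and masses are not known exactly. Their poses are not given: they have to be found in the camera images.
- feeder: Plywood feeder fixed to the bench; board 130 x 335 x 10 mm. Origin: under the board, below the throat; y = feed direction to lane and stop, x = across, z up; places below are mm in this frame. Floor at z 10, guide walls up to z 30. Behind the throat (y < 0) stand two rows: lead roller at -x, blocker at +x (outer wall face x 52). Each row is pushed to +y by a sprung plate.
- throat (a point): Middle of the throat on the floor (x -9, y 0, z 10): start of the lane, which runs to y 125 between wall faces at x -38 and x 20 (walls 8 mm thick). On the -x side a board slanted 30 degrees leads from x -55, y -29 to x -38, y 0. It opens when the blocker is pushed back some 13 to 15 mm; the lead roller then pops through, filling the lane up to x 20.
- shoulder (a point): Middle of the top of the square shoulder (x 41, y 6, z 30) that stops the blocker; it spans x 20 to 62, y 0 to 12, top at z 30. A finger pushing the blocker back from the front stands clear of the lead roller's way if it stays above the shoulder, wholly at x over 21, with its tip over z 30.
- lead: Lead roller: smooth waxed turned wood, 50 mm diameter, 60 mm tall, about 85 g, upright on the floor beside the blocker. Origin: centre of its underside. Its plate (to z 30, x -33 to -1, about 5 N) follows it through the throat and ends at y 18, leaving the freed roller centred near y 43 or a little beyond; a finger can come down behind it above the plate.
- blocker: Blocking roller, same make and size as the lead, against the shoulder (centre near x 27, y -25). Origin: centre of its underside. The plate behind it (to z 67, x 5 to 50) has a spring of 450 N/m, preload 2 to 6 N, unknown, and bottoms hard after 17 to 26 mm of push; clearing the jam takes 7 to 16 N, and 20 N on a roller is too hard. Let go, it returns to the shoulder.
- stop: Steel block, 50 x 35 x 50 mm, beyond the lane. Origin: lower edge, middle, of its face to the throat (x -9, y 150, z 10). From that face, 32 mm up, a 12 mm rod points to the throat with a 36 mm rubber buffer disc on its end. The buffer's face is 35 to 55 mm out, set anew each time, not measured: feel for it. Sprung, 1200 N/m over 8 mm; press with 2 to 8 N, 12 N is too hard.
- spray_can: Spray can, 64 mm diameter, 190 mm tall, standing on the bench, bystander. Origin: centre of its underside.
- glue_bottle: White glue bottle, 56 mm diameter, 150 mm tall, standing on the bench, bystander. Origin: centre of its underside.
- bass_block: Block of carving wood, 110 x 50 x 45 mm, lying on the bench, bystander. Origin: centre of its underside.
- screwdriver: Screwdriver with amber handle lying on the bench along its x axis, bystander.
There are look-alikes about, which are no part of the job. What is shaped like the lead but orange or red is not meant. What is shaped like the blocker but red is not meant.

How it is judged:
By the outcome, as a careful person would: the job done as asked, in the order asked, and still so for the second after the job is handed in, with the robot touching nothing.
It also fails if it takes over 51 s, if anything falls off the work surface, if the arm or the gripper's body presses on something with over 40 N, if the wrist force passes 120 N, or if a joint passes its speed limit or range.

## Working session

There is one attempt and no reset: what is moved stays moved. The work goes in short steps, Python scripts to look and compute and a tool call to move; the robot and the scene stay as the last step left them, time stands still between calls to the robot, and variables do not carry over. Pictures are saved under pics/ and viewed, at most 10 in all, crops included, and the job is handed in when it is done.

Besides the shell and the picture viewer there is one more tool, called after "Emit:" by a JSON object that holds its "method" and its "body", one argument or row to a line. jog_arm: Moves the arm, as the interface text tells. Its arguments: {"type":"object","properties":{"targets":{"type":"array","items":{"type":"array","items":{"type":"number"}}},"grip_force":{"type":"number"}},"required":["targets"]}

```bash
mkdir -p pics; ls; python3 - <<'E'
from cell import bot
import cv2
for n in("top","side"):
    cv2.imwrite(f"pics/{n}0.png",bot.grab_frame(n)[:,:,::-1]); print(bot.calibration(n))
print(bot.get_obs())
E
```

```text
pics
{'fovy': 49.64077060881242, 'cx': 282.2087623983151, 'cy': 208.53235363212352, 'origin': array([ 0.41788318, -0.12519911,  1.03166545]), 'orientation': array([ 0.05021029, -0.05454764, -0.70155141,  0.70875179])}
{'fovy': 42.086968585537925, 'cx': 276.506582867933, 'cy': 207.69073777925564, 'origin': array([0.08809069, 0.7282491 , 0.93228444]), 'orientation': array([-0.10248697,  0.39442707,  0.88089081, -0.24073864])}
{'time_s': 0.1, 'qpos': array([-8.71905508e-01,  3.59331167e-01,  1.11386918e-02, -3.03007894e-04,
       -1.22409810e+00, -2.88118439e-01]), 'qd': array([ 1.47167706e-03, -7.70864125e-04,  1.72369488e-03,  6.80018355e-04,
       -6.30181438e-05, -8.65610600e-04]), 'effort': array([-1.73893157e-03, -5.84764338e+01,  2.94108582e+01,  6.95445165e+00,
       -3.13651821e-03,  3.32322543e-07]), 'ee_pos': array([ 0.26934903, -0.6184561 ,  0.23044295]), 'ee_rot': array([-2.03894686e-01,  9.78992532e-01,  7.25456527e-04, -2.28470421e-04]), 'contact_force': array([ 0.38342204, -0.788274  ,  0.53364932]), 'torque': array([-0.02372387, -0.03524053,  0.03057133]), 'finger_force': 0.0, 'grip_width': 0.08549598591320835}
```

View pics/top0.png

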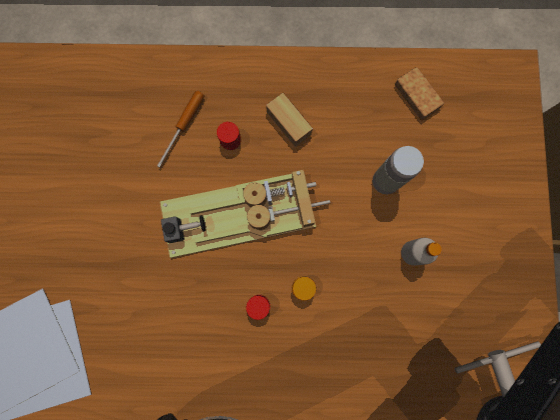

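View pics/side0.png

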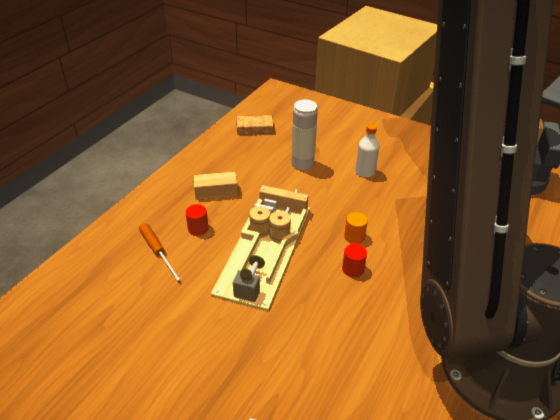

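Top view: the feeder runs right (springs, about 305,200) to left (stop, about 172,229). Rollers in it are at (255,193) and (259,216). The look-alikes stand outside it: red (228,135), red (258,307) and orange (304,289). The roller on the feeder's +x side (image up) is the blocker, and the lower one is the lead. I'll confirm in a crop.

```bash
python3 - <<'E'
import cv2
i=cv2.imread("pics/top0.png")[160:265,150:340]
cv2.imwrite("pics/c1.png",cv2.resize(i,None,fx=4.2,fy=4.2,interpolation=cv2.INTER_CUBIC))
E
```

```text
(no output)
```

View pics/c1.png

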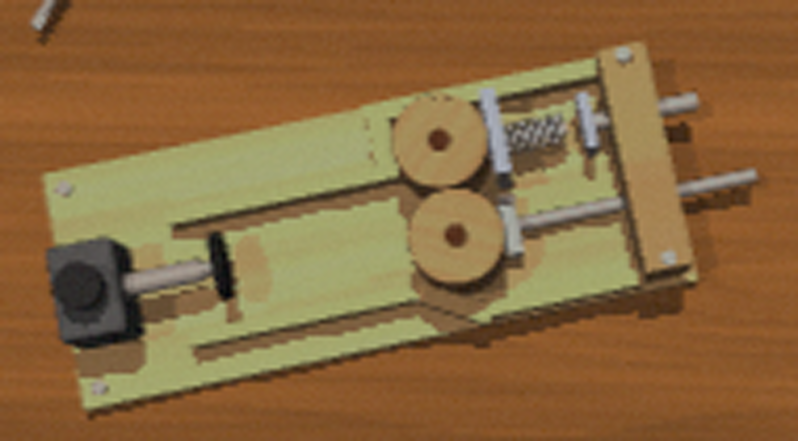

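```bash
cat > h.py <<'E'
import numpy as np
from scipy.spatial.transform import Rotation as R
from scipy.optimize import least_squares
from cell import bot
def proj(P,n):
    c=bot.calibration(n);f=210/np.tan(np.radians(c['fovy']/2))
    q=R.from_quat(c['orientation']).inv().apply(np.atleast_2d(P)-c['origin'])
    return np.c_[c['cx']+f*q[:,0]/-q[:,2], c['cy']+f*q[:,1]/q[:,2]]
def toW(p,F): # p=(X,Y,th), F mm
    F=np.atleast_2d(F)/1000.
    return R.from_euler('z',p[2]).apply(F)+[p[0],p[1],0]
def ray(uv,n,z):
    c=bot.calibration(n);f=210/np.tan(np.radians(c['fovy']/2))
    d=R.from_quat(c['orientation']).apply([(uv[0]-c['cx'])/f,-(uv[1]-c['cy'])/f,-1]);o=c['origin']
    return o+d*(z-o[2])/d[2]
E
python3 - <<'E'
from h import *
crop=np.array([(438,139),(172,226),(197,357),(420,305),(122,238),(141,333),(75,286)],float)
F=np.array([(27,-25,70),(20,125,30),(-38,125,30),(-38,0,30),(16,150,60),(-34,150,60),(-9,167.5,60)],float)
uv=crop/4.2+[150,160]-.4
for s in (0,1):
    k=slice(None) if s==0 else slice(0,4)
    r=least_squares(lambda p:(proj(toW(p,F[k]),"top")-uv[k]).ravel(),[.43,-.1,.2],loss='soft_l1')
    print(r.x,np.degrees(r.x[2]),(proj(toW(r.x,F),"top")-uv).round(2).tolist())
p=r.x
inv=lambda w:R.from_euler('z',-p[2]).apply(w-[p[0],p[1],0])*1000
for nm,c,z in(("lead",(456,235),.07),("blk",(438,139),.07),("cornerTL",(43,174),.01),("BL",(88,411),.01),("BR",(697,282),.01),("buf",(222,265),.042)):
    w=ray(np.array(c)/4.2+[149.6,159.6],"top",z);print(nm,w.round(4),inv(w).round(1))
print("side",proj(toW(p,[(27,-25,70),(-9,150,10),(-9,150,60),(-9,0,10),(41,6,30)]),"side").round(1).tolist())
E
```

```text
[ 0.56152036 -0.05331813  0.22356801] 12.809503245930038 [[1.18, 0.92], [0.02, 0.48], [-1.11, -5.24], [1.33, -4.79], [-1.85, -0.04], [-2.18, -0.01], [3.39, 1.53]]
[ 0.55870359 -0.05223057  0.25926246] 14.854644775824685 [[0.12, 1.9], [-0.43, 3.75], [-0.64, -2.14], [1.41, -3.67], [-2.18, 3.71], [-1.7, 3.61], [3.51, 5.51]]
lead [ 0.5459 -0.0792  0.07  ] [-19.3 -22.8  70. ]
blk [ 0.5954 -0.0691  0.07  ] [ 31.1 -25.7  70. ]
cornerTL [0.5848 0.148  0.01  ] [ 76.6 186.8  10. ]
BL [0.4573 0.1178 0.01  ] [-54.4 190.3  10. ]
BR [ 0.5297 -0.2066  0.01  ] [ -67.6 -141.8   10. ]
buf [0.5325 0.0439 0.042 ] [-0.7 99.6 42. ]
side [[259.6, 212.8], [252.5, 288.6], [252.1, 273.3], [271.4, 241.2], [250.3, 232.8]]
```

```bash
python3 - <<'E'
import cv2
i=cv2.imread("pics/side0.png")[175:310,200:330]
cv2.imwrite("pics/c2.png",cv2.resize(i,None,fx=4.4,fy=4.4,interpolation=cv2.INTER_CUBIC))
E
```

```text
(no output)
```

View pics/c2.png

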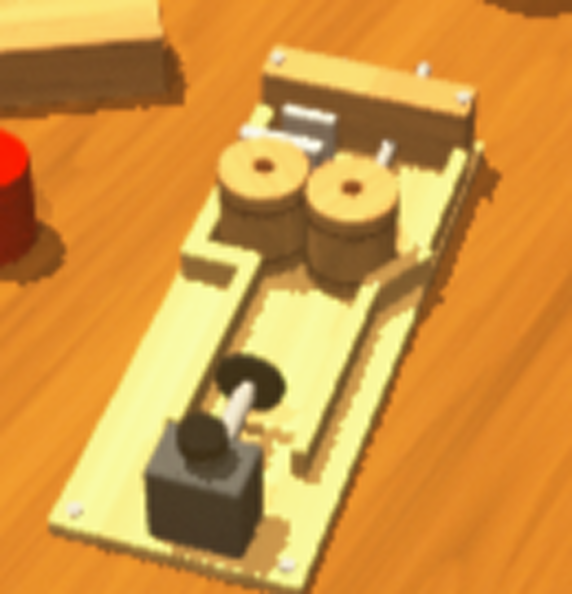

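```bash
python3 - <<'E'
from h import *
T=np.array([(438,139),(172,226),(122,238),(141,333),(43,174),(88,411),(697,282)],float)/4.2+[149.6,159.6]
FT=lambda y,b,x0:np.array([(27,-25,70),(20,125,30),(16,150,60),(-34,150,60),(x0+65,y,10),(x0-65,y,10),(x0-65,y-335,10)],float)
S=np.array([(264,166),(165,425),(265,440),(150,470),(257,492),(150,540),(243,557),(50,522),(303,590)],float)/4.4+[199.6,174.6]
FS=lambda y,b,x0:np.array([(27,-25,70),(16,150,60),(-34,150,60),(16,185,60),(-34,185,60),(16,185,10),(-34,185,10),(x0+65,y,10),(x0-65,y,10)],float)
def res(p,sh=False):
    a=[p[3]*100,0,p[4]*100]
    return np.r_[proj(toW(p,FT(*a)),"top")-T,proj(toW(p,FS(*a)),"side")-S]
r=least_squares(lambda p:res(p).ravel(),[.56,-.05,.22,1.9,0],loss='soft_l1',x_scale=[.01,.01,.01,.1,.1])
p=r.x;print(p,np.degrees(p[2]));print(res(p).round(1).tolist())
inv=lambda w:R.from_euler('z',-p[2]).apply(w-[p[0],p[1],0])*1000
for nm,c,z in(("lead",(456,235),.07),("blk",(438,139),.07)):
    w=ray(np.array(c)/4.2+[149.6,159.6],"top",z);print(nm,w.round(4),inv(w).round(1))
for nm,c,z in(("lead",(352,188),.07),("blk",(264,166),.07),("buf",(250,380),.042)):
    w=ray(np.array(c)/4.4+[199.6,174.6],"side",z);print("side",nm,w.round(4),inv(w).round(1))
E
```

```text
[ 0.56201858 -0.05413114  0.22917562  1.92182758  0.00370936] 13.130795615260075
[[1.5, 0.6], [0.4, 0.6], [-1.4, 0.1], [-1.6, 0.1], [-0.0, 1.2], [-0.3, 0.8], [0.6, -0.8], [-0.3, -0.6], [0.9, -2.1], [0.5, -0.1], [-1.5, -0.3], [-3.0, 0.3], [-0.4, -0.9], [0.6, 0.8], [-0.4, 0.2], [-0.4, -0.5]]
lead [ 0.5459 -0.0792  0.07  ] [-21.4 -20.8  70. ]
blk [ 0.5954 -0.0691  0.07  ] [ 29.1 -22.2  70. ]
side lead [ 0.5434 -0.08    0.07  ] [-24.1 -21.   70. ]
side blk [ 0.5922 -0.0709  0.07  ] [ 25.6 -23.1  70. ]
side buf [0.5312 0.042  0.042 ] [ -8.2 100.6  42. ]
```

Feeder pose found: (0.562, -0.054), yaw 13.1°. Roller heights and sizes are consistent with it. The blocker is at about (0.594,-0.070) and the lead at about (0.545,-0.080), both plain wood. The red and orange look-alikes are outside the feeder. In the crops, the blocker is against the shoulder and the lead is on the slanted-board side, as described.

```bash
cat >> h.py <<'E'
P=np.array([.562,-.0545,.2292])
def goto(F,pos=None,rot=None,yaw=None):
    """feeder mm target -> tool-axis turn(deg)/shift(m)"""
    o=bot.get_obs();pos=o['ee_pos'] if pos is None else np.array(pos);R0=R.from_quat(o['ee_rot'] if rot is None else rot)
    w=toW(P,F)[0];s=R0.inv().apply(w-pos)
    if yaw is None: yaw=P[2]
    best=None
    for k in(0,np.pi):
        c,sn=np.cos(yaw+k),np.sin(yaw+k)
        Rt=R.from_matrix(np.c_[[-c,-sn,0],[-sn,c,0],[0,0,-1]])
        v=np.degrees((R0.inv()*Rt).as_rotvec())
        if best is None or np.linalg.norm(v)<np.linalg.norm(best):best=v
    return best.round(2),s.round(4),w.round(4)
def inF(w): return R.from_euler('z',-P[2]).apply(np.array(w)-[P[0],P[1],0])*1000
E
python3 - <<'E'
from h import *
print(goto((35,34,160)),goto((35,34,230)))
for n,uv,z in(("can",(405,160),.19),("glue",(433,249),.15)):print(n,ray(uv,"top",z))
E
```

```text
(array([ 0.09, -0.02, 10.4 ]), array([-0.534 ,  0.4273,  0.071 ]), array([ 0.5884, -0.0134,  0.16  ])) (array([ 0.09, -0.02, 10.4 ]), array([-0.534 ,  0.4274,  0.001 ]), array([ 0.5884, -0.0134,  0.23  ]))
can [ 0.63979099 -0.36317007  0.19      ]
glue [ 0.47330312 -0.42357189  0.15      ]
```

Units first: shifts go in shares of 0.5 m and turns go in shares of 90 degrees. So -0.23 m / 0.5 = -0.46, -0.2 m / 0.5 = -0.4, 10.4 degrees / 90 = 0.1156.

Emit:
{"method": "jog_arm", "body": {
  "targets": [
    [0,0,0.0111,-0.04,0.032,0,0],
    [0,0,0.0333,-0.1,0.08,0,0],
    [0,0,0.0556,-0.16,0.128,0,0],
    [0,0,0.0778,-0.22,0.176,0,0],
    [0,0,0.0889,-0.28,0.224,0,0],
    [0,0,0.1,-0.34,0.272,0,0],
    [0,0,0.1156,-0.4,0.32,0,0],
    [0.0011,0,0.1156,-0.46,0.368,0,0]
  ],
  "grip_force": 20
}}

```text
time_s: 0.77
ee_pos: [0.4072, -0.3565, 0.2311]
ee_rot: [-0.114, 0.994, -0.001, 0.0]
contact_force: [1.3, 0.4, 0.5]
grip_width: 0.0002
finger_force: 0.0
```

```bash
python3 - <<'E'
from h import *
print(goto((35,34,160)),bot.get_obs()['ee_pos'])
E
```

```text
(array([-0.08,  0.  , -0.1 ]), array([-0.2539,  0.2935,  0.0707]), array([ 0.5884, -0.0134,  0.16  ])) [ 0.40722069 -0.35649314  0.23110345]
```

Emit:
{"method": "jog_arm", "body": {
  "targets": [
    [0,0,0,-0.06,0.068,0,0],
    [0,0,0,-0.11,0.128,0,0],
    [0,0,0,-0.16,0.188,0,0],
    [0,0,0,-0.21,0.248,0,0],
    [0,0,0,-0.26,0.308,0,0],
    [0,0,0,-0.31,0.368,0,0],
    [0,0,0,-0.36,0.42,0,0],
    [0,0,0,-0.4,0.46,0,0]
  ]
}}

```text
time_s: 1.43
ee_pos: [0.5501, -0.0863, 0.2308]
ee_rot: [-0.115, 0.993, -0.001, 0.0]
contact_force: [0.7, -0.3, -0.2]
grip_width: -0.0001
finger_force: 0.0
```

```bash
python3 - <<'E'
from h import *
print(goto((35,34,100)),bot.get_obs()['ee_pos'])
E
```

```text
(array([-0.09,  0.01,  0.08]), array([-0.0539,  0.0624,  0.1307]), array([ 0.5884, -0.0134,  0.1   ])) [ 0.55010565 -0.0862865   0.23082174]
```

Converted, 0.13 m / 0.5 = 0.26, 0.125 m / 0.5 = 0.25.

Emit:
{"method": "jog_arm", "body": {
  "targets": [
    [0,0,0,-0.044,0.052,0,0],
    [0,0,0,-0.088,0.104,0.01,0],
    [0,0,0,-0.108,0.124,0.06,0],
    [0,0,0,-0.108,0.124,0.13,0],
    [0,0,0,-0.108,0.124,0.2,0],
    [0,0,0,-0.108,0.124,0.25,0],
    [0,0,0,-0.108,0.124,0.26,0],
    [0,0,0,-0.108,0.124,0.26,0]
  ]
}}

```text
time_s: 2.1
ee_pos: [0.5867, -0.0168, 0.099]
ee_rot: [-0.114, 0.993, -0.001, -0.002]
contact_force: [-0.3, 0.2, 0.1]
grip_width: -0.0001
finger_force: 0.0
```

```bash
python3 - <<'E'
from h import *
import cv2
o=bot.get_obs();print(goto((35,34,37)),o['ee_pos'],inF(o['ee_pos']))
a,b=bot.grab_frame("top"),bot.grab_frame("side")
A=cv2.resize(a[160:265,150:340],(760,420),interpolation=2)[...,::-1];B=cv2.resize(b[170:305,190:330],None,fx=4,fy=4,interpolation=2)[...,::-1]
cv2.imwrite("pics/t1.png",A);cv2.imwrite("pics/s1.png",B)
E
```

```text
(array([-0.11, -0.25,  0.01]), array([-0.0027,  0.003 ,  0.062 ]), array([ 0.5884, -0.0134,  0.037 ])) [ 0.58667491 -0.01676329  0.09900701] [32.6033472  31.14373631 99.0070094 ]
```

View pics/s1.png

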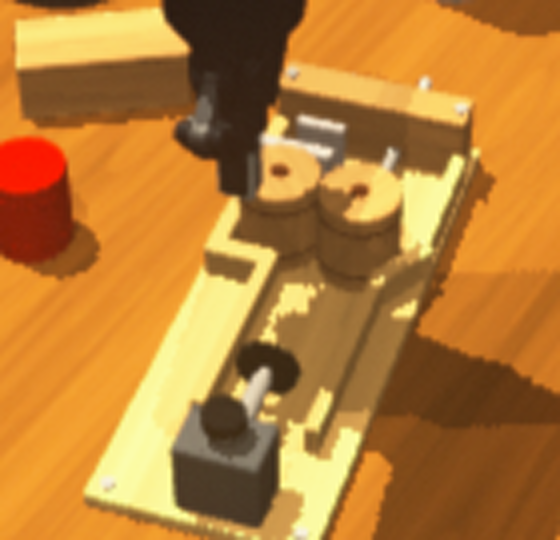

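Finger tip at crop (238,195), above and in front of the blocker, on the +x side; the rollers are still jammed. Lowering in front of the blocker.

Converted, 0.062 m / 0.5 = 0.124, 0.061 m / 0.5 = 0.122.

Emit:
{"method": "jog_arm", "body": {
  "targets": [
    [0,0,0,-0.002,0.004,0.02,0],
    [0,0,0,-0.004,0.006,0.044,0],
    [0,0,0,-0.004,0.006,0.068,0],
    [0,0,0,-0.004,0.006,0.092,0],
    [0,0,0,-0.004,0.006,0.112,0],
    [0,0,0,-0.004,0.006,0.122,0],
    [0,0,0,-0.004,0.006,0.124,0],
    [0,0,0,-0.004,0.006,0.124,0]
  ]
}}

```text
time_s: 2.87
ee_pos: [0.5896, -0.0131, 0.0391]
ee_rot: [-0.114, 0.993, -0.001, 0.0]
contact_force: [0.0, 0.4, -0.1]
grip_width: -0.0002
finger_force: 0.0
```

```bash
python3 - <<'E'
from h import *
import cv2
o=bot.get_obs();print(inF(o['ee_pos']),inF(o['contact_force']/1000+toW(P,[0,0,0])[0]))
a,b=bot.grab_frame("top"),bot.grab_frame("side")
f=inF(o['ee_pos']);c=np.array([[f[0]+sx*11,f[1]+sy*14.5,f[2]] for sx,sy in((-1,-1),(-1,1),(1,1),(1,-1))])
print((proj(toW(P,c),"side")-[190,170])*4)
B=cv2.resize(b[170:305,190:330],None,fx=4,fy=4,interpolation=2)[...,::-1]
cv2.imwrite("pics/s2.png",B)
E
```

```text
[36.24129774 34.0492554  39.08905362] [ 0.13932028  0.40525417 -0.06472506]
[[256.55917689 255.5105561 ]
 [240.07862028 289.50519311]
 [203.85526806 281.15763147]
 [220.86283824 247.42422335]]
```

View pics/s2.png

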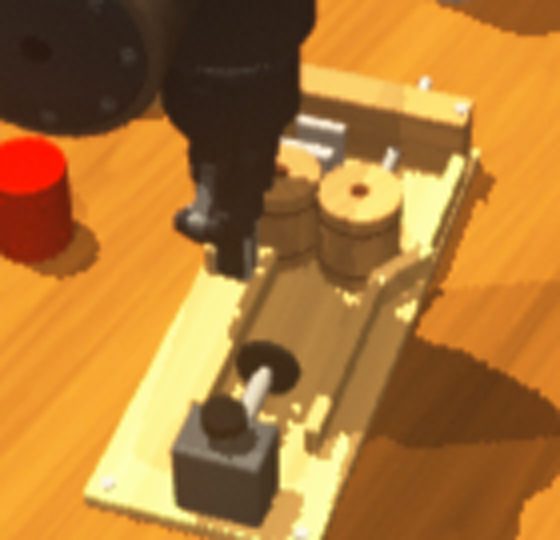

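Finger tip at crop (235,275), over the shoulder and clear of the lead. Approaching the blocker.

Converted, -0.015 m / 0.5 = -0.03, -0.014 m / 0.5 = -0.028.

Emit:
{"method": "jog_arm", "body": {
  "targets": [
    [0,0,0,0,-0.004,0.002,0],
    [0,0,0,0.002,-0.008,0.004,0],
    [0,0,0,0.002,-0.012,0.004,0],
    [0,0,0,0.002,-0.016,0.004,0],
    [0,0,0,0.002,-0.02,0.004,0],
    [0,0,0,0.002,-0.024,0.004,0],
    [0,0,0,0.002,-0.028,0.004,0],
    [0,0,0,0.002,-0.03,0.004,0]
  ]
}}

```text
time_s: 3.63
ee_pos: [0.5918, -0.0283, 0.0368]
ee_rot: [-0.114, 0.993, -0.001, 0.0]
contact_force: [0.4, 0.5, 0.2]
grip_width: 0.0
finger_force: 0.0
```

Converted, -0.004 m / 0.5 = -0.008, -0.001 m / 0.5 = -0.002.

Emit:
{"method": "jog_arm", "body": {
  "targets": [
    [0,0,0,0,-0.001,0,0],
    [0,0,0,0,-0.002,0,0],
    [0,0,0,0,-0.003,0,0],
    [0,0,0,0,-0.004,0,0],
    [0,0,0,0,-0.005,0,0],
    [0,0,0,0,-0.006,0,0],
    [0,0,0,0,-0.007,0,0],
    [0,0,0,0,-0.008,0,0]
  ]
}}

```text
time_s: 4.3
ee_pos: [0.5926, -0.0315, 0.0369]
ee_rot: [-0.114, 0.993, -0.001, 0.0]
contact_force: [-1.7, 4.7, 2.7]
grip_width: 0.0004
finger_force: 2.7
```

Converted, -0.004 m / 0.5 = -0.008, -0.001 m / 0.5 = -0.002.

Emit:
{"method": "jog_arm", "body": {
  "targets": [
    [0,0,0,0,-0.001,0,0],
    [0,0,0,0,-0.002,0,0],
    [0,0,0,0,-0.003,0,0],
    [0,0,0,0,-0.004,0,0],
    [0,0,0,0,-0.005,0,0],
    [0,0,0,0,-0.006,0,0],
    [0,0,0,0,-0.007,0,0],
    [0,0,0,0,-0.008,0,0]
  ]
}}

```text
time_s: 4.97
ee_pos: [0.5934, -0.0348, 0.0371]
ee_rot: [-0.115, 0.993, -0.0, 0.0]
contact_force: [-3.1, 6.0, 3.1]
grip_width: 0.0002
finger_force: 3.5
```

```bash
cat >> h.py <<'E'
def st():
    o=bot.get_obs();print(round(o['time_s'],2),inF(o['ee_pos']).round(1),R.from_euler('z',-P[2]).apply(o['contact_force']).round(1),o['torque'].round(2),o['finger_force'])
E
python3 -c "from h import *;st()"
```

```text
4.97 [35.  12.1 37.1] [-1.6  6.5  3.1] [ 2.19  0.96 -0.07] 3.495963290333748
```

Converted, -0.004 m / 0.5 = -0.008, -0.0035 m / 0.5 = -0.007.

Emit:
{"method": "jog_arm", "body": {
  "targets": [
    [0,0,0,0,-0.001,0,0],
    [0,0,0,0,-0.002,0,0],
    [0,0,0,0,-0.003,0,0],
    [0,0,0,0,-0.004,0,0],
    [0,0,0,0,-0.005,0,0],
    [0,0,0,0,-0.006,0,0],
    [0,0,0,0,-0.007,0,0],
    [0,0,0,0,-0.008,0,0]
  ]
}}

```text
time_s: 5.63
ee_pos: [0.5942, -0.0386, 0.0371]
ee_rot: [-0.114, 0.993, -0.0, 0.0]
contact_force: [-2.8, 6.9, 3.7]
grip_width: -0.0002
finger_force: 4.3
```

```bash
python3 -c "from h import *;st()"
```

```text
5.63 [35.   8.2 37.1] [-1.2  7.4  3.7] [ 2.69  1.19 -0.05] 4.340746253728867
```

Converted, -0.0035 m / 0.5 = -0.007, -0.003 m / 0.5 = -0.006.

Emit:
{"method": "jog_arm", "body": {
  "targets": [
    [0,0,0,0,-0.001,0,0],
    [0,0,0,0,-0.002,0,0],
    [0,0,0,0,-0.003,0,0],
    [0,0,0,0,-0.004,0,0],
    [0,0,0,0,-0.005,0,0],
    [0,0,0,0,-0.006,0,0],
    [0,0,0,0,-0.007,0,0],
    [0,0,0,0,-0.007,0,0]
  ]
}}

```text
time_s: 6.3
ee_pos: [0.595, -0.0419, 0.0371]
ee_rot: [-0.114, 0.993, -0.0, 0.0]
contact_force: [-3.9, 8.7, 4.4]
grip_width: 0.0001
finger_force: 4.6
```

```bash
python3 - <<'E'
from h import *
import cv2
st()
b=bot.grab_frame("side")
cv2.imwrite("pics/s3.png",cv2.resize(b[170:305,190:330],None,fx=4,fy=4,interpolation=2)[...,::-1])
E
```

```text
6.3 [35.   4.8 37.1] [-1.8  9.3  4.4] [ 2.95  1.28 -0.1 ] 4.641590863466263
```

View pics/s3.png

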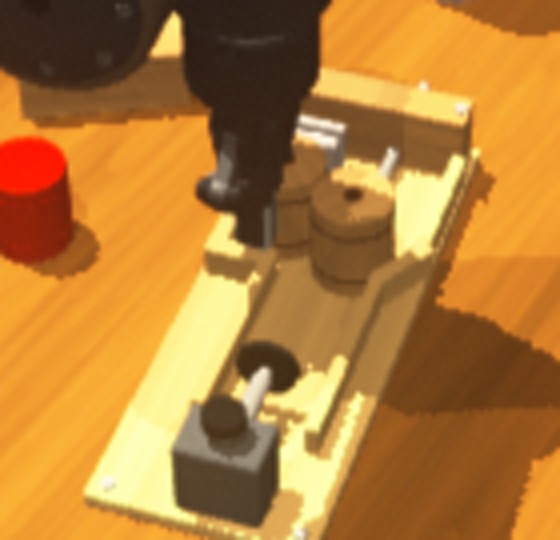

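Blocker (crop 300,165) pushed back about 11 mm, and the lead (352,195) is creeping toward the throat, both upright. Continuing slowly.

Converted, -0.003 m / 0.5 = -0.006, -0.0026 m / 0.5 = -0.0052.

Emit:
{"method": "jog_arm", "body": {
  "targets": [
    [0,0,0,0,-0.001,0,0],
    [0,0,0,0,-0.002,0,0],
    [0,0,0,0,-0.0026,0,0],
    [0,0,0,0,-0.0032,0,0],
    [0,0,0,0,-0.004,0,0],
    [0,0,0,0,-0.0046,0,0],
    [0,0,0,0,-0.0052,0,0],
    [0,0,0,0,-0.006,0,0]
  ]
}}

```text
time_s: 7.02
ee_pos: [0.5956, -0.0446, 0.0371]
ee_rot: [-0.114, 0.993, -0.0, 0.0]
contact_force: [-4.6, 9.9, 4.8]
grip_width: -0.0002
finger_force: 5.4
```

```bash
cat >> h.py <<'E'
import cv2
def lead(tag):
    a=bot.grab_frame("side");cv2.imwrite(f"pics/{tag}.png",cv2.resize(a[170:305,190:330],None,fx=4,fy=4,interpolation=2)[...,::-1])
    b=cv2.imread("pics/s3.png");c=cv2.imread(f"pics/{tag}.png");d=cv2.absdiff(b,c).max(2)
    # mean change in lane-throat region and at lead's old place
    print("lane change",d[290:340,270:330].mean().round(1),"lead",d[180:200,330:380].mean().round(1))
E
python3 -c "from h import *;st();lead('s4')"
```

```text
7.02 [35.   2.  37.1] [-2.2 10.7  4.8] [ 3.45  1.48 -0.04] 5.441133230924606
lane change 52.6 lead 94.0
```

View pics/s4.png

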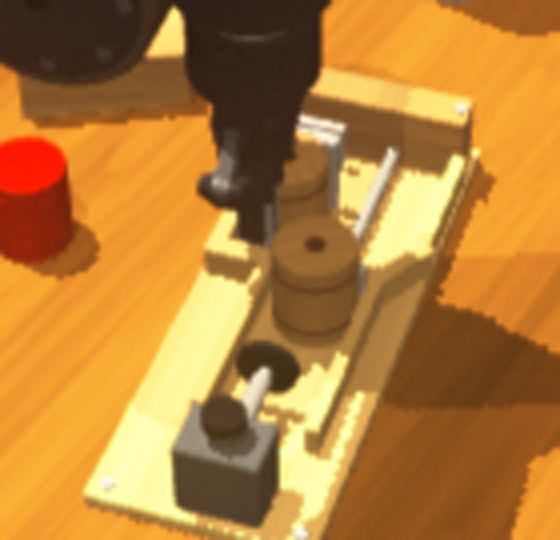

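The lead has popped into the lane (top centre at crop 316,245). Letting the blocker come forward gently.

Converted, 0.011 m / 0.5 = 0.022, 0.0095 m / 0.5 = 0.019.

Emit:
{"method": "jog_arm", "body": {
  "targets": [
    [0,0,0,0,0.002,0,0],
    [0,0,0,0,0.004,0,0],
    [0,0,0,0,0.007,0,0],
    [0,0,0,0,0.01,0,0],
    [0,0,0,0,0.013,0,0],
    [0,0,0,0,0.016,0,0],
    [0,0,0,0,0.019,0,0],
    [0,0,0,0,0.022,0,0]
  ]
}}

```text
time_s: 7.73
ee_pos: [0.5934, -0.0352, 0.0369]
ee_rot: [-0.114, 0.993, -0.001, 0.0]
contact_force: [-0.3, 2.4, 1.1]
grip_width: 0.0001
finger_force: 1.5
```

Converted, 0.016 m / 0.5 = 0.032, 0.014 m / 0.5 = 0.028.

Emit:
{"method": "jog_arm", "body": {
  "targets": [
    [0,0,0,0,0.003,0,0],
    [0,0,0,0,0.006,0,0],
    [0,0,0,0,0.009,0,0],
    [0,0,0,0,0.012,0,0],
    [0,0,0,0,0.016,0,0],
    [0,0,0,0,0.022,0,0],
    [0,0,0,0,0.028,0,0],
    [0,0,0,0,0.032,0,0]
  ]
}}

```text
time_s: 8.4
ee_pos: [0.5897, -0.0194, 0.0368]
ee_rot: [-0.114, 0.993, -0.001, 0.0]
contact_force: [-0.4, 0.8, -0.3]
grip_width: 0.0001
finger_force: 0.0
```

Converted, -0.07 m / 0.5 = -0.14, 0.001 m / 0.5 = 0.002.

Emit:
{"method": "jog_arm", "body": {
  "targets": [
    [0,0,0,0,0.002,-0.02,0],
    [0,0,0,0,0.002,-0.05,0],
    [0,0,0,0,0.002,-0.09,0],
    [0,0,0,0,0.002,-0.12,0],
    [0,0,0,0,0.002,-0.14,0],
    [0,0,0,0.02,-0.01,-0.14,0],
    [0,0,0,0.05,-0.03,-0.14,0],
    [0,0,0,0.08,-0.04,-0.14,0]
  ]
}}

```text
time_s: 9.07
ee_pos: [0.5542, -0.049, 0.1065]
ee_rot: [-0.114, 0.993, -0.001, -0.0]
contact_force: [0.3, -0.4, -0.4]
grip_width: 0.0001
finger_force: 0.0
```

```bash
python3 - <<'E'
from h import *
st();lead('s5')
cv2.imwrite("pics/t5.png",cv2.resize(bot.grab_frame("top")[160:265,150:340],None,fx=4,fy=4,interpolation=2)[...,::-1])
w=ray(np.array([316,245])/4+[189.6,169.6],"side",.07);print("lead s4",inF(w))
E
```

```text
9.07 [ -6.3   7.2 106.5] [ 0.2 -0.4 -0.4] [ 0.04  0.07 -0.04] 0.0
lane change 62.2 lead 93.0
lead s4 [-13.38122412  29.84062534  70.        ]
```

View pics/s5.png

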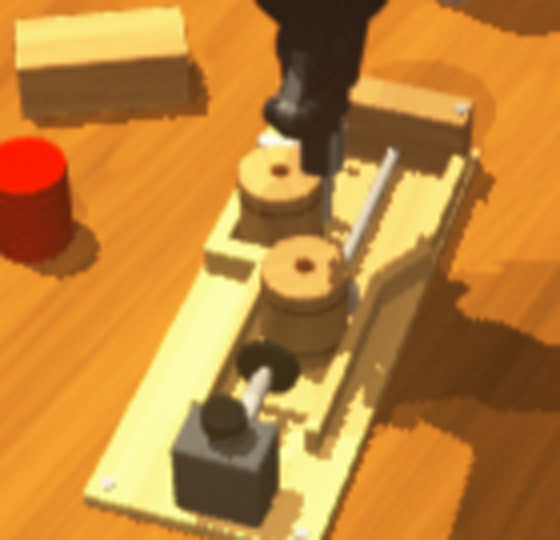

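Blocker is back at its shoulder (280,170), the same pixel as at the start. The lead stands upright in the lane at (304,265).

```bash
python3 - <<'E'
from h import *
for z,uv in((.07,(304,265)),(.07,(280,170))):print(inF(ray(np.array(uv)/4+[189.6,169.6],"side",z)))
print(goto((-13,0,35)))
E
```

```text
[-11.88334528  47.10381276  70.        ]
[ 25.92263934 -23.53313837  70.        ]
(array([-0.07, -0.11, -0.08]), array([ 0.0047, -0.0069,  0.0714]), array([ 0.5493, -0.0575,  0.035 ]))
```

Emit:
{"method": "jog_arm", "body": {
  "targets": [
    [0,0,0,0.006,-0.008,0,0],
    [0,0,0,0.008,-0.014,0.01,0],
    [0,0,0,0.008,-0.014,0.036,0],
    [0,0,0,0.008,-0.014,0.066,0],
    [0,0,0,0.008,-0.014,0.096,0],
    [0,0,0,0.008,-0.014,0.12,0],
    [0,0,0,0.008,-0.014,0.134,0],
    [0,0,0,0.008,-0.014,0.14,0]
  ]
}}

```text
time_s: 9.83
ee_pos: [0.5524, -0.0562, 0.0352]
ee_rot: [-0.114, 0.993, -0.001, -0.001]
contact_force: [0.4, -0.5, 0.2]
grip_width: 0.0002
finger_force: 0.0
```

Emit:
{"method": "jog_arm", "body": {
  "targets": [
    [0,0,0,0,0.002,0,0],
    [0,0,0,0,0.004,0.002,0],
    [0,0,0,0,0.006,0.002,0],
    [0,0,0,0,0.008,0.002,0],
    [0,0,0,0,0.01,0.002,0],
    [0,0,0,0,0.012,0.002,0],
    [0,0,0,0,0.014,0.002,0],
    [0,0,0,0,0.016,0.002,0]
  ]
}}

```text
time_s: 10.5
ee_pos: [0.5513, -0.0481, 0.0361]
ee_rot: [-0.114, 0.993, -0.001, 0.0]
contact_force: [-0.6, -0.6, -0.1]
grip_width: 0.0
finger_force: 0.2
```

```bash
python3 -c "from h import *;st()"
```

```text
10.5 [-8.9  8.7 36.1] [-0.7 -0.5 -0.1] [-0.12 -0.03 -0.03] 0.23598027415573597
```

Converted, 0.0175 m / 0.5 = 0.035, 0.016 m / 0.5 = 0.032.

Emit:
{"method": "jog_arm", "body": {
  "targets": [
    [0,0,0,0,0.002,0,0],
    [0,0,0,0,0.006,0,0],
    [0,0,0,0,0.01,0,0],
    [0,0,0,0,0.016,0,0],
    [0,0,0,0,0.022,0,0],
    [0,0,0,0,0.028,0,0],
    [0,0,0,0,0.032,0,0],
    [0,0,0,0,0.035,0,0]
  ]
}}

```text
time_s: 11.17
ee_pos: [0.5472, -0.0308, 0.0358]
ee_rot: [-0.115, 0.993, -0.001, 0.0]
contact_force: [-0.0, -0.1, -0.4]
grip_width: -0.0
finger_force: 0.2
```

Emit:
{"method": "jog_arm", "body": {
  "targets": [
    [0,0,0,0,0.001,0,0],
    [0,0,0,0,0.002,0,0],
    [0,0,0,0,0.003,0,0],
    [0,0,0,0,0.004,0,0],
    [0,0,0,0,0.005,0,0],
    [0,0,0,0,0.006,0,0],
    [0,0,0,0,0.006,0,0],
    [0,0,0,0,0.006,0,0]
  ]
}}

```text
time_s: 11.83
ee_pos: [0.5466, -0.0282, 0.0358]
ee_rot: [-0.114, 0.993, -0.001, 0.0]
contact_force: [-0.5, 0.8, -0.1]
grip_width: -0.0002
finger_force: 0.0
```

```bash
python3 -c "from h import *;st();lead('s6')"
```

```text
11.83 [-9.1 29.1 35.8] [-0.3  0.9 -0.1] [ 0.04 -0.   -0.01] 0.03427817369811237
lane change 52.0 lead 91.5
```

View pics/s6.png

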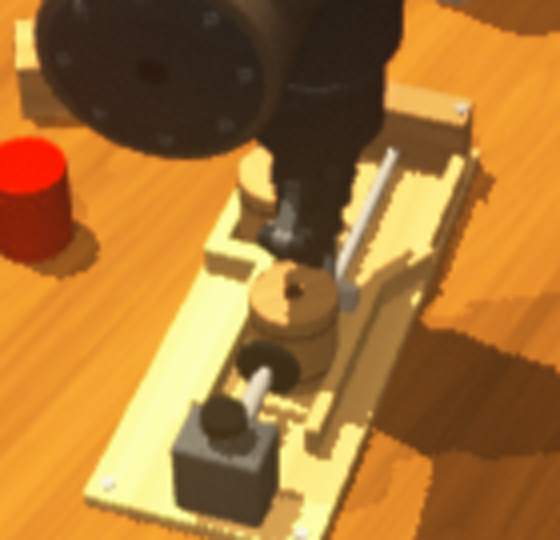

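The lead's top is at (294,292), with its front near the buffer (268,365). It's upright and the finger is behind it. Feeling onward in small steps.

Emit:
{"method": "jog_arm", "body": {
  "targets": [
    [0,0,0,0,0.001,0,0],
    [0,0,0,0,0.002,0,0],
    [0,0,0,0,0.003,0,0],
    [0,0,0,0,0.004,0,0],
    [0,0,0,0,0.005,0,0],
    [0,0,0,0,0.006,0,0],
    [0,0,0,0,0.006,0,0],
    [0,0,0,0,0.006,0,0]
  ]
}}

```text
time_s: 12.55
ee_pos: [0.5459, -0.0253, 0.0358]
ee_rot: [-0.114, 0.993, -0.001, 0.0]
contact_force: [0.4, 0.3, -0.2]
grip_width: -0.0002
finger_force: 0.0
```

Converted, 0.0025 m / 0.5 = 0.005, 0.001 m / 0.5 = 0.002.

Emit:
{"method": "jog_arm", "body": {
  "targets": [
    [0,0,0,0,0.001,0,0],
    [0,0,0,0,0.002,0,0],
    [0,0,0,0,0.003,0,0],
    [0,0,0,0,0.004,0,0],
    [0,0,0,0,0.005,0,0],
    [0,0,0,0,0.005,0,0],
    [0,0,0,0,0.005,0,0],
    [0,0,0,0,0.005,0,0]
  ]
}}

```text
time_s: 13.22
ee_pos: [0.5453, -0.0229, 0.0358]
ee_rot: [-0.114, 0.993, -0.001, 0.0]
contact_force: [-0.7, 0.2, -0.1]
grip_width: -0.0001
finger_force: 0.0
```

Converted, 0.003 m / 0.5 = 0.006, 0.001 m / 0.5 = 0.002.

Emit:
{"method": "jog_arm", "body": {
  "targets": [
    [0,0,0,0,0.001,0,0],
    [0,0,0,0,0.002,0,0],
    [0,0,0,0,0.003,0,0],
    [0,0,0,0,0.004,0,0],
    [0,0,0,0,0.005,0,0],
    [0,0,0,0,0.006,0,0],
    [0,0,0,0,0.006,0,0],
    [0,0,0,0,0.006,0,0]
  ]
}}

```text
time_s: 13.88
ee_pos: [0.5447, -0.0201, 0.0359]
ee_rot: [-0.114, 0.993, -0.001, 0.0]
contact_force: [1.4, -2.6, 1.0]
grip_width: -0.0002
finger_force: 1.4
```

```bash
python3 - <<'E'
from h import *
st()
# lead dark centre hole in side view, near expected place
b=bot.grab_frame("side");cv2.imwrite("pics/s7.png",cv2.resize(b[170:305,190:330],None,fx=4,fy=4,interpolation=2)[...,::-1])
B=cv2.imread("pics/s7.png");A=cv2.imread("pics/s6.png")
T=A[268:318,255:335]
r=cv2.matchTemplate(B[240:360,220:360],T,cv2.TM_CCOEFF_NORMED);_,v,_,l=cv2.minMaxLoc(r)
uv=np.array([l[0]+220+39,l[1]+240+24]);print(v,uv,inF(ray(uv/4+[189.6,169.6],"side",.07)),inF(ray(np.array([294,292])/4+[189.6,169.6],"side",.07)))
E
```

```text
13.88 [-9.  37.5 35.9] [ 0.7 -2.8  1. ] [-0.95 -0.18  0.02] 1.4448810741305351
0.9877026677131653 [289 302] [-12.95327454  76.96816986  70.        ] [-13.16495892  68.8421675   70.        ]
```

Buffer felt (2.8 N, face ≈50 mm out). Pressing slightly more.

Converted, 0.0015 m / 0.5 = 0.003, 0.0012 m / 0.5 = 0.0024.

Emit:
{"method": "jog_arm", "body": {
  "targets": [
    [0,0,0,0,0.0006,0,0],
    [0,0,0,0,0.0012,0,0],
    [0,0,0,0,0.0018,0,0],
    [0,0,0,0,0.0024,0,0],
    [0,0,0,0,0.003,0,0],
    [0,0,0,0,0.003,0,0],
    [0,0,0,0,0.003,0,0],
    [0,0,0,0,0.003,0,0]
  ]
}}

```text
time_s: 14.6
ee_pos: [0.5443, -0.0186, 0.0359]
ee_rot: [-0.114, 0.993, -0.001, 0.0]
contact_force: [0.7, -4.0, 1.6]
grip_width: -0.0002
finger_force: 2.5
```

4 N on the buffer is in range. Backing off slowly.

Converted, -0.0027 m / 0.5 = -0.0054, -0.001 m / 0.5 = -0.002.

Emit:
{"method": "jog_arm", "body": {
  "targets": [
    [0,0,0,0,-0.0006,0,0],
    [0,0,0,0,-0.0014,0,0],
    [0,0,0,0,-0.002,0,0],
    [0,0,0,0,-0.0026,0,0],
    [0,0,0,0,-0.0034,0,0],
    [0,0,0,0,-0.004,0,0],
    [0,0,0,0,-0.0046,0,0],
    [0,0,0,0,-0.0054,0,0]
  ]
}}

```text
time_s: 15.27
ee_pos: [0.5449, -0.021, 0.0357]
ee_rot: [-0.114, 0.993, -0.001, 0.0]
contact_force: [0.8, -1.6, 0.2]
grip_width: -0.0001
finger_force: 0.5
```

Converted, -0.008 m / 0.5 = -0.016, -0.001 m / 0.5 = -0.002.

Emit:
{"method": "jog_arm", "body": {
  "targets": [
    [0,0,0,0,-0.0006,0,0],
    [0,0,0,0,-0.0012,0,0],
    [0,0,0,0,-0.002,0,0],
    [0,0,0,0,-0.0028,0,0],
    [0,0,0,0,-0.004,0,0],
    [0,0,0,0,-0.006,0,0],
    [0,0,0,0,-0.01,0,0],
    [0,0,0,0,-0.016,0,0]
  ]
}}

```text
time_s: 15.93
ee_pos: [0.5468, -0.029, 0.0358]
ee_rot: [-0.115, 0.993, -0.001, 0.0]
contact_force: [0.6, -0.1, 0.5]
grip_width: 0.0001
finger_force: 0.0
```

Converted, -0.12 m / 0.5 = -0.24, -0.11 m / 0.5 = -0.22.

Emit:
{"method": "jog_arm", "body": {
  "targets": [
    [0,0,0,0,-0.008,0,0],
    [0,0,0,0,-0.012,-0.01,0],
    [0,0,0,0,-0.012,-0.04,0],
    [0,0,0,0,-0.012,-0.08,0],
    [0,0,0,0,-0.012,-0.13,0],
    [0,0,0,0,-0.012,-0.18,0],
    [0,0,0,0,-0.012,-0.22,0],
    [0,0,0,0,-0.012,-0.24,0]
  ]
}}

```text
time_s: 16.6
ee_pos: [0.5493, -0.0347, 0.1591]
ee_rot: [-0.114, 0.993, -0.001, 0.002]
contact_force: [1.0, -0.0, 1.0]
grip_width: 0.0001
finger_force: 0.0
```

```bash
python3 - <<'E'
from h import *
st()
b=bot.grab_frame("side");B=cv2.resize(b[170:305,190:330],None,fx=4,fy=4,interpolation=2)[...,::-1].copy();cv2.imwrite("pics/s8.png",B)
for nm,src,t,off in(("lead","s7",(278,328,249,329),(40,24)),("lead5","s5",(240,290,262,345),(42,25)),("blk5","s5",(150,195,240,295),(40,20))):
    A=cv2.imread(f"pics/{src}.png");T=A[t[0]:t[1],t[2]:t[3]]
    y0,x0=(225,200) if nm!="blk5" else (120,200)
    r=cv2.matchTemplate(B[y0:y0+140,x0:x0+170],T,cv2.TM_CCOEFF_NORMED);_,v,_,l=cv2.minMaxLoc(r)
    uv=np.array([l[0]+x0+off[0],l[1]+y0+off[1]]);print(nm,round(v,2),uv,inF(ray(uv/4+[189.6,169.6],"side",.07)).round(1))
E
```

```text
16.6 [ -7.9  22.2 159.1] [ 1.  -0.2  1. ] [ 0.05 -0.06 -0.  ] 0.0
lead 0.69 [242 339] [  2.5 111.   70. ]
lead5 0.53 [290 299] [-12.8  74.6  70. ]
blk5 0.97 [280 170] [ 25.9 -23.5  70. ]
```

```bash
python3 - <<'E'
from h import *
g=lambda n:cv2.Canny(cv2.cvtColor(cv2.imread(f"pics/{n}.png"),6),40,110).astype(np.float32)
bl=lambda x:cv2.GaussianBlur(x,(0,0),2)
B=bl(g("s8"))
for src,c in(("s5",(304,265)),("s6",(294,292)),("s7",(289,302))):
    A=bl(g(src));T=A[c[1]-30:c[1]+55,c[0]-50:c[0]+46]
    r=cv2.matchTemplate(B[225:420,210:400],T,cv2.TM_CCOEFF_NORMED);_,v,_,l=cv2.minMaxLoc(r)
    uv=np.array([l[0]+210+50,l[1]+225+30]);print(src,round(v,2),uv,inF(ray(uv/4+[189.6,169.6],"side",.07)).round(1))
G=cv2.cvtColor(cv2.imread("pics/s8.png"),6)
print(G[270:330:4,255:330:5])
E
```

```text
s5 0.57 [289 299] [-12.2  74.8  70. ]
s6 0.55 [290 300] [-13.   75.3  70. ]
s7 0.47 [290 300] [-13.   75.3  70. ]
[[218 240 237 179 137 164 179 182 184 177 149 138 131 127 123]
 [242 235 224 185 184 190 194 194 195 194 189 185 178 170 162]
 [234 213 200 192 194 195 195 196 195 194 193 192 194 203 219]
 [215 197 195 195 195 195 194 194 193 194 196 197 199 201 215]
 [199 195 196 195 194 194 187 188 194 198 200 200 199 198 199]
 [196 195 194 193 195 192 155 152 177 197 198 197 195 194 193]
 [193 194 194 197 199 162 105  96 117 172 193 194 193 195 197]
 [197 198 199 201 198 134  85  79  82 147 192 196 196 198 195]
 [201 201 202 199 199 145 101  90  99 167 197 196 195 196 195]
 [201 200 197 195 194 189 170 144 158 194 196 195 196 198 198]
 [198 195 196 195 197 198 195 189 191 197 197 199 199 200 199]
 [193 196 199 198 198 197 197 198 198 199 200 200 200 198 188]
 [182 198 197 197 197 198 200 200 200 200 198 198 195 190 150]
 [135 180 194 200 201 200 201 200 199 197 195 193 178 151 102]
 [ 96 127 173 191 195 197 197 194 191 188 183 172 129  96  79]]
```

The lead's bore is at (290,298), so its centre is at y≈75. That matches resting on the uncompressed buffer (77 when pressed by 2.3 mm). The blocker is at its shoulder and the arm is clear.

```bash
python3 -c "
from cell import bot
print(bot.close_job())"
```

```text
the job is handed in; nothing more can be done
None
```

The job is handed in, with no verdict returned: the lead roller went through the throat and was pressed onto the buffer at about 4 N, then released against it; the blocker is back at its shoulder, and the arm was clear at about 17 s.

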